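Wedge a rocking dish warmer steady

TASK

The dish warming plate on the bench rocks on one short foot. Press a fingertip down on the corner above that foot to feel it rock, slide the grey wedge along the bench, thin end first, under that foot until it is just snug, then press the corner firmly again for about a second to check that it no longer rocks. Only push and press: lift nothing, do not shove the unit out of its place or jack it up out of level, leave the other things alone, and finish with the hand clear.

Things in the scene. Friction and masses are not known exactly. Their poses are not given: they have to be found in the camera images.
- plate_unit: Dish warming plate: loose white box 220 x 190 mm, about 2.6 kg, aluminium top 60 mm above the bench, underside 22 mm above it, on four black round feet, 24 mm in diameter, at x = +-88, y = +-73 mm in its own frame. Origin: its centre at bench level; x points from the face with the knob (robot's side) to the far face, z up. It stands level on three feet; the near left foot is short.
- press_corner (a point): Point on top of the dish warming plate straight above the short foot, where to press. A push of some 3 to 7 N here rocks the unit by 0.04 to 0.08 rad, until the short foot meets the bench; let go, it rocks back level. 10 to 20 N is a firm test.
- short_foot (a point): Point on the axis of the short foot (x = -88, y = +73 mm in the unit's frame, near left seen from the robot), 5 mm above the bench when the unit is level. The foot's real underside hangs 5 to 9 mm clear of the bench, how much is not known beforehand.
- wedge: Loose grey plastic wedge on the bench, thin end towards the short foot, 0.09 kg, 100 x 45 mm, its top sloping from 2 mm high at the thin end to 16 mm at the blunt end. Origin: centre of its underside; x points to the thin end (x = +50 mm). It slides with about 1 N; 3 to 6 N makes it snug under the foot; some 15 N begins to jack up or shove the unit.
- wedge_back (a point): Centre of the wedge's upright blunt end face (45 mm wide, 16 mm high), 8 mm above the bench.
- dishes: Bystander, loose, to be left alone: stack of three closed flat culture dishes, 90 mm diameter, 42 mm high. Origin: centre of its underside.
- amber_bottle: Bystander, loose, to be left alone: amber glass bottle, 58 mm diameter, 120 mm high. Origin: centre of its underside.
- vial: Bystander, loose, to be left alone: small glass jar, 36 mm diameter, 50 mm high. Origin: centre of its underside.
- tip_box: Bystander, loose, to be left alone: grey pipette-tip box, 120 x 85 x 64 mm. Origin: centre of its underside.
- slide_box: Bystander, loose, to be left alone: white slide box, 85 x 34 x 30 mm. Origin: centre of its underside.
- beaker: Bystander, loose, to be left alone: glass beaker, 72 mm diameter, 95 mm high. Origin: centre of its underside.
Mind the look-alikes: they are no part of the job. What is shaped like the wedge but blue or purple is not meant.

How it is judged:
On the way, in this order (a step that is already met when the one before it is completed fails the run):
1. a finger presses the corner over the short foot and the unit rocks over by more than 0.03 rad (contact force between the fingers and plate_unit above 1 N and angle between plate_unit's own z axis and vertical above 0.03 rad), for 0.1 s.
2. with the wedge under the short foot and carrying it, a finger presses the unit with more than 5 N and it stays level within 0.02 rad (about 2 mm at the corner) (contact force between the fingers and plate_unit above 5 N and contact force between wedge and plate_unit above 0.5 N and horizontal distance between the grasp point and press_corner below 0.06 m and angle between plate_unit's own z axis and vertical below 0.02 rad and x of short_foot in the frame of wedge between -0.025 and 0.05 m and y of short_foot in the frame of wedge between -0.028 and 0.028 m), for 0.3 s.
At the end, for the whole second after the job is handed in: The unit stands at rest, level within 0.02 rad and within 25 mm of where it began; the wedge lies flat on the bench with the short foot's axis over it (within 28 mm of its centre line, between its thin end and 75 mm behind that), at rest (angle between plate_unit's own z axis and vertical below 0.02 rad and x of short_foot in the frame of wedge between -0.025 and 0.05 m and y of short_foot in the frame of wedge between -0.028 and 0.028 m and distance of plate_unit from where it was at the start of the episode below 0.025 m and height (world z) of wedge below 0.006 m and linear speed of each of plate_unit, wedge below 0.01 m/s); the robot touches nothing.
It fails at once if the wedge is lifted or tipped (height (world z) of wedge above 0.015 m or angle between wedge's own z axis and vertical above 0.25 rad).
It fails at once if the warming plate is lifted, tipped or shoved away (height (world z) of plate_unit above 0.015 m or angle between plate_unit's own z axis and vertical above 0.2 rad or distance of plate_unit from where it was at the start of the episode above 0.04 m).
It fails at once if a bystander is moved more than 30 mm or knocked over (distance of any of dishes, amber_bottle, vial, tip_box, slide_box, beaker from where it was at the start of the episode above 0.03 m or angle between any of dishes, amber_bottle, vial, tip_box, slide_box, beaker's own z axis and vertical above 0.4 rad).
It also fails if it takes over 72 s, if anything falls off the work surface, if the arm or the gripper's body presses on something with over 40 N, if the wrist force passes 120 N, or if a joint passes its speed limit or range.

ROBOT

A 7-joint arm with a two-finger parallel gripper is mounted at the origin on the work surface. World frame = base frame: x ahead of the robot, y to its left, z up, the work surface at z = 0. Lengths are in m, angles in rad, forces in N, time in s.
With the tool pointing down it reaches from about 0.35 to 0.9 m from the base axis. Payload 7.2 kg.
Tool frame: the origin (TCP) lies at the very end of the fingers, on their centre line; the grasp point (between the pads) lies 19 mm behind it; z points along the fingers, y is the line along which they close (so a half turn about z gives the same grasp; the last joint's range is limited). The gripper opens to 85 mm and grips with 20 to 120 N. Pads are 22 mm wide; open, the fingers measure 114 mm over their backs; the gripper's body (76 mm by 85 mm) begins 54 mm behind the grasp point. The pads swing forward as they close: fully open they stand 13 mm farther back than shut.
Start: joints at [-1.352, 0.411, -0.013, 1.596, 0.006, 1.134, -0.082], TCP at [0.177, 0.599, 0.231] pointing down, gripper open.
Joint ranges: [-2.95, 2.95], [-0.29, 1.99], [-1.47, 1.44], [0.14, 2.54], [-1.03, 4.17], [0.13, 1.85], [-2.86, 2.86]. Speed limits (rad/s): [2.39, 2.39, 3.01, 3.01, 3.14, 3.14, 3.14].

INTERFACE

Orientations are given as [roll, pitch, yaw] about the fixed x, y, z axes, in that order (R = Rz(yaw) Ry(pitch) Rx(roll)).
In Python, from workcell import arm gives the robot as it stands. The module is installed in compiled form; this text tells all that it offers.
- The arm moves only by the tool send_rows, never from a script. Its argument "increments" is a list of rows, each an object with "linear": the shift along the tool's x, y, z in m, a list of three; "spin": the turn about the tool's z in degrees; "claw": the finger opening in m, from 0 to 0.0854. A call has exactly 8 rows; each row shifts and turns the commanded pose from where the row before left it, along the tool's axes as they then stand; what a row does not reach is not made up. A row lasts 1/8 s, in which the tool goes at most 62.5 mm and 10.7 degrees, less where a joint would pass 70% of its speed; a pose out of reach is approached as far as the arm can. A call with a gripper value outside its range is refused whole. The fingers move at their own pace and stop on an object; the grip force is fixed at half the most. Time passes only in rows, so rows that do not move let the fingers close, or fill a call up. It gives the time, the measured TCP pose, the force, the opening and the grip force at its end, in the units of the state.
- arm.observe(): the state, without advancing time (a new reading comes with each control period).
- arm.camera(name): name is "scene" or "top"; returns a dict with "frame" (384x512x3 uint8, red, green, blue), "mtx" (3x3 intrinsics, pixels), "eye" and "orientation" of the camera in the world. Camera axes: x right, y down, z forward; pixel columns grow to the right and rows downward; lengths in m; the calibration is good to about 2 mm. A picture is of the moment at which its call begins. There is no depth.
- arm.close_job(): hands the job in; it is judged then, once.
The state is a dict: "clock": time; "q": joint angles; "joint_vel": joint speeds; "effort": joint torques, N m; "tool_pos": TCP position; "tcp_rot": TCP orientation; "force": force on the tool from outside, world axes, zero at the start; "torque": the same for the moment, N m; "gripper_width": opening from 0.0 (shut) to 1.0 (fully open); "finger_force": force on a finger pad.
Only numpy, scipy, OpenCV 4.12 (cv2) and the standard library are available. Lean on these libraries where they do the work, as an engineer would, in place of code of your own. Each camera call takes 0.05 s, during which the arm holds its last target. There are 200 camera calls.

## Working session

There is one attempt and no reset: what is moved stays moved. The work goes in short steps, Python scripts to look and compute and a tool call to move; the robot and the scene stay as the last step left them, time stands still between calls to the robot, and variables do not carry over. Pictures are saved under pics/ and viewed, at most 10 in all, crops included, and the job is handed in when it is done.

Besides the shell and the picture viewer there is one more tool, called after ">>>" in YAML: its name, and indented under it one key for each argument. send_rows: Moves the arm, as the interface text tells. Its arguments: {"type":"object","properties":{"increments":{"type":"array"}},"required":["increments"]}

```bash
mkdir -p pics; cat > h.py <<'E'
import numpy as np, cv2
from workcell import arm
from scipy.spatial.transform import Rotation as R
def cam(n):
    c=arm.camera(n); o=np.array(c["orientation"],float)
    M=o if o.shape==(3,3) else R.from_euler('xyz',o).as_matrix()
    return c["frame"],np.array(c["mtx"]),np.array(c["eye"]),M
def ray(c,u,v): return c[3]@np.linalg.solve(c[1],[u,v,1.])
def plane(c,u,v,z):
    d=ray(c,u,v); return c[2]+d*(z-c[2][2])/d[2]
def proj(c,p):
    q=c[1]@(c[3].T@(np.array(p)-c[2])); return q[:2]/q[2]
E
python3 - <<'E'
from h import *
print(arm.observe())
for n in("scene","top"):
    c=cam(n); print(n,c[1],c[2],c[3])
    cv2.imwrite(f"pics/{n}0.png",cv2.resize(c[0][:,:,::-1],(800,600),interpolation=cv2.INTER_CUBIC))
E
```

```text
{'clock': 0.0, 'q': array([-1.35223655,  0.41191951, -0.01273292,  1.59709363,  0.00558095,
        1.13428506, -0.08219073]), 'joint_vel': array([-1.27730073e-03, -3.23344499e-05, -3.98344335e-05, -2.65225257e-03,
        1.00496484e-03,  1.02909920e-03,  2.00629723e-04]), 'effort': array([ 6.34338339e-04, -6.00623202e+01,  6.82688132e-01, -2.99405158e+01,
        1.38449133e-02,  1.06930139e-02,  1.05512689e-05]), 'tool_pos': array([0.1766556 , 0.59897275, 0.23042044]), 'tcp_rot': array([-3.13992495e+00,  9.31637003e-05,  2.85487821e+00]), 'force': array([-0.59023364, -0.44210847, -0.73178926]), 'torque': array([-0.05597529, -0.00060325,  0.00928692]), 'finger_force': 0.0, 'gripper_width': 0.9998426123508779}
scene [[407.90436055   0.         247.11720572]
 [  0.         407.90436055 191.8772991 ]
 [  0.           0.           1.        ]] [ 1.05927033 -0.47371974  0.78856588] [[ 0.68692693  0.48907279 -0.53753065]
 [ 0.72664062 -0.47360414  0.49768718]
 [-0.01117148 -0.73246633 -0.68071159]]
top [[434.78717384   0.         250.46760833]
 [  0.         434.78717384 197.86811936]
 [  0.           0.           1.        ]] [0.42329242 0.05269811 1.5329497 ] [[ 4.32935741e-04 -9.98416668e-01  5.62491773e-02]
 [-9.99932180e-01  2.22417573e-04  1.16441133e-02]
 [-1.16381876e-02 -5.62504036e-02 -9.98348859e-01]]
```

View pics/top0.png

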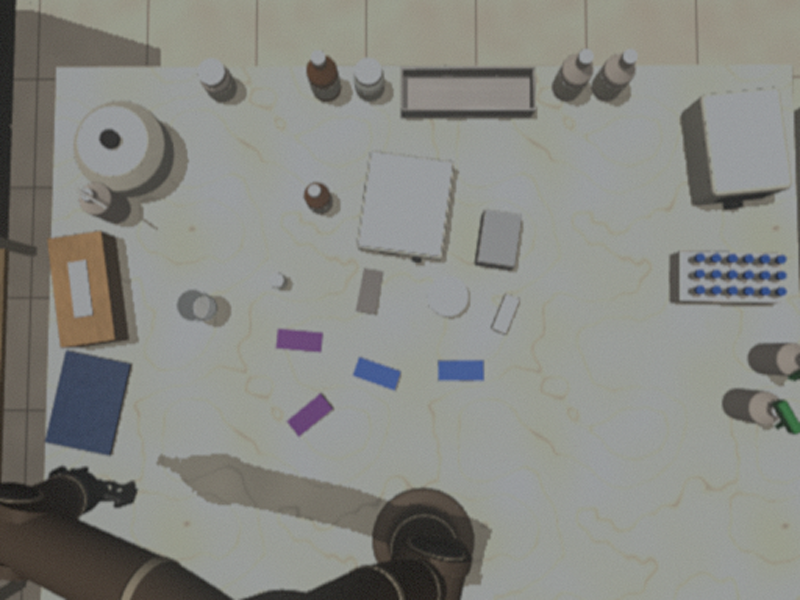

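View pics/scene0.png

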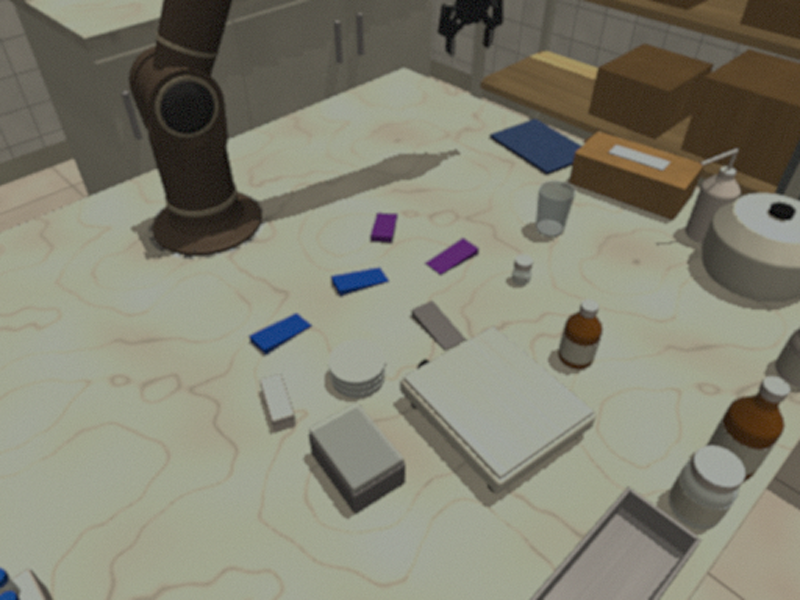

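The top view shows the unit with its plate corners near (371,152), (455,162), (440,260) and (357,248), the knob near (417,259), and the grey wedge near (370,291), all at 800x600 scale. The scene view shows the wedge at (438,325), next to the unit's near-left corner at (490,335).

```bash
python3 - <<'E'
from h import *
c=cam("top"); s=cam("scene")
f=c[0]; 
def crop(f,x0,y0,x1,y1,k): return cv2.resize(f[y0:y1,x0:x1,::-1],None,fx=k,fy=k,interpolation=cv2.INTER_CUBIC)
cv2.imwrite("pics/c1.png",np.hstack([crop(f,215,90,315,210,5)[:600,:400*1+0] if 0 else crop(f,215,90,305,210,4),crop(s[0],240,180,350,300,4)]))
hsv=cv2.cvtColor(f,cv2.COLOR_RGB2HSV)
for (u,v) in [(237,186),(260,130),(240,175),(300,186)]: print(f[v,u],hsv[v,u])
g=cv2.GaussianBlur(f,(3,3),0).mean(2)
m=np.zeros_like(g,np.uint8); r=(slice(165,210),slice(220,255)); m[r]=(g[r]<135)*255
for x in cv2.findContours(m,0,1)[0]:
    if cv2.contourArea(x)>60:
        b=cv2.boxPoints(cv2.minAreaRect(x)); print("wedge",cv2.minAreaRect(x)); print([plane(c,*p,.009).round(4) for p in b])
# unit top corners at z=.06
for p in[(371,152),(455,162),(440,260),(357,248)]: print("plate",plane(c,p[0]*.64,p[1]*.64,.06).round(4))
for p in[(491,331),(593,411),(500,477),(402,388)]: print("plate scene",plane(s,p[0]*.64,p[1]*.64,.06).round(4))
E
```

```text
[112 110 106] [ 20  14 112]
[151 156 157] [ 95  10 157]
[111 106 103] [ 11  18 111]
[137 137 131] [ 30  11 137]
wedge ((236.26998901367188, 186.11000061035156), (14.142135620117188, 28.991378784179688), 8.130102157592773)
[array([0.5036, 0.1521, 0.009 ]), array([0.6049, 0.138 , 0.009 ]), array([0.5978, 0.0886, 0.009 ]), array([0.4965, 0.1029, 0.009 ])]
plate [0.8528 0.1148 0.06  ]
plate [ 0.83   -0.0698  0.06  ]
plate [ 0.6136 -0.0361  0.06  ]
plate [0.6401 0.145  0.06  ]
plate scene [0.653  0.1288 0.06  ]
plate scene [0.8536 0.1102 0.06  ]
plate scene [ 0.8301 -0.0661  0.06  ]
plate scene [ 0.6376 -0.0544  0.06  ]
```

View pics/c1.png

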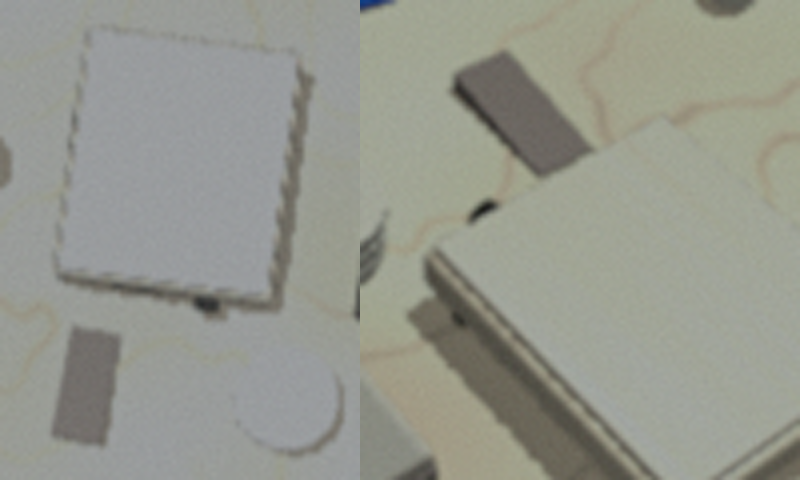

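The crop shows the plate's top rim at (88,27), (298,52), (272,297) and (58,271) in the left half. The wedge is at (74,327), (121,333), (105,446) and (52,437), with its thin end about 40 mm short of the unit and roughly in line with the near-left foot.

```bash
python3 - <<'E'
from h import *
c=cam("top"); s=cam("scene")
T=lambda x,y,z: plane(c,215+(x-1.5)/4,90+(y-1.5)/4,z)
S=lambda x,y,z: plane(s,240+(x-361.5)/4,180+(y-1.5)/4,z)
P=[T(*p,.06) for p in[(88,27),(298,52),(272,297),(58,271)]]
print(np.round(P,4)); print("scene NL,NR",S(665,118,.06).round(4),S(432,248,.06).round(4))
ctr=np.mean(P,0); a=(P[0]+P[1]-P[2]-P[3]); yaw=np.arctan2(a[1],a[0]); b=P[0]+P[3]-P[1]-P[2]; yb=np.arctan2(-b[0],b[1])
print("ctr",ctr,"yaw",yaw,yb,"size",np.linalg.norm(a)/2,np.linalg.norm(b)/2)
y=(yaw+yb)/2; M=np.array([[np.cos(y),-np.sin(y)],[np.sin(y),np.cos(y)]])
print("foot",ctr[:2]+M@[-.088,.073])
# height check of NL corner by two rays
d1=ray(c,215+(58-1.5)/4,90+(271-1.5)/4); d2=ray(s,240+303.5/4,180+116.5/4)
A=np.c_[d1,-d2]; k=np.linalg.lstsq(A,s[2]-c[2],rcond=None)[0]; print("NL tri",c[2]+k[0]*d1,s[2]+k[1]*d2)
W=[T(*p,z) for p,z in[((74,327),.002),((121,333),.002),((105,446),.016),((52,437),.016)]]
print(np.round(W,4)); t=(W[0]+W[1])/2; bk=(W[2]+W[3])/2; print("thin",t,"back",bk,"yaw",np.arctan2(*(t-bk)[1::-1]),np.linalg.norm((t-bk)[:2]))
print("scene back R,L",S(455,75,.016),S(505,50,.016))
E
```

```text
[[ 0.856   0.1176  0.06  ]
 [ 0.8337 -0.0627  0.06  ]
 [ 0.6222 -0.0396  0.06  ]
 [ 0.6447  0.1428  0.06  ]]
scene NL,NR [0.6498 0.139  0.06  ] [ 0.624  -0.0399  0.06  ]
ctr [0.73913982 0.03954548 0.06      ] yaw -0.11358385147358377 -0.12299682100492254 size 0.21271993729809904 0.1827280379047722
foot [0.66036984 0.12242063]
NL tri [0.64563286 0.14315728 0.05398651] [0.6465003  0.14394965 0.05416538]
[[0.6035 0.132  0.002 ]
 [0.5981 0.0904 0.002 ]
 [0.4974 0.1039 0.016 ]
 [0.5053 0.1503 0.016 ]]
thin [0.60083101 0.11119556 0.002     ] back [0.50131129 0.12708393 0.016     ] yaw -0.15831440550588582 0.10078002566151403
scene back R,L [0.49908943 0.10513156 0.016     ] [0.50550988 0.1478149  0.016     ]
```

>>> send_rows:
  increments:
    - {"linear": [-0.0374, -0.0201, 0], "spin": 0, "claw": 0}
    - {"linear": [-0.0374, -0.0201, 0], "spin": 0, "claw": 0}
    - {"linear": [-0.0374, -0.0201, 0], "spin": 0, "claw": 0}
    - {"linear": [-0.0374, -0.0201, 0], "spin": 0, "claw": 0}
    - {"linear": [-0.0374, -0.0201, 0], "spin": 0, "claw": 0}
    - {"linear": [-0.0374, -0.0201, 0], "spin": 0, "claw": 0}
    - {"linear": [-0.0374, -0.0201, 0], "spin": 0, "claw": 0}
    - {"linear": [-0.0374, -0.0201, 0], "spin": 0, "claw": 0}

```text
clock: 1.3
tool_pos: [0.4192, 0.3596, 0.2314]
tcp_rot: [3.141, 0.0, 2.855]
force: [-0.4, 0.7, -0.6]
gripper_width: 0.001
finger_force: 0.0
```

>>> send_rows:
  increments:
    - {"linear": [-0.0374, -0.0201, 0], "spin": 0, "claw": 0}
    - {"linear": [-0.0374, -0.0201, 0], "spin": 0, "claw": 0}
    - {"linear": [-0.0374, -0.0201, 0], "spin": 0, "claw": 0}
    - {"linear": [-0.0374, -0.0201, 0], "spin": 0, "claw": 0}
    - {"linear": [-0.0374, -0.0201, 0], "spin": 0, "claw": 0}
    - {"linear": [-0.0374, -0.0201, 0], "spin": 0, "claw": 0}
    - {"linear": [-0.0374, -0.0201, 0], "spin": 0, "claw": 0}
    - {"linear": [-0.0374, -0.0201, 0], "spin": 0, "claw": 0}

```text
clock: 2.3
tool_pos: [0.6607, 0.1208, 0.2312]
tcp_rot: [3.141, -0.0, 2.855]
force: [0.2, -0.2, -0.2]
gripper_width: -0.0
finger_force: 0.0
```

>>> send_rows:
  increments:
    - {"linear": [0, 0, 0.03], "spin": -3.5, "claw": 0}
    - {"linear": [0, 0, 0.03], "spin": -3.5, "claw": 0}
    - {"linear": [0, 0, 0.03], "spin": 0, "claw": 0}
    - {"linear": [0, 0, 0.03], "spin": 0, "claw": 0}
    - {"linear": [0, 0, 0.02], "spin": 0, "claw": 0}
    - {"linear": [0, 0, 0.015], "spin": 0, "claw": 0}
    - {"linear": [0, 0, 0.006], "spin": 0, "claw": 0}
    - {"linear": [0, 0, 0], "spin": 0, "claw": 0}

```text
clock: 3.3
tool_pos: [0.66, 0.1218, 0.0705]
tcp_rot: [3.141, 0.0, 2.977]
force: [0.1, -0.0, 0.7]
gripper_width: -0.002
finger_force: 0.0
```

>>> send_rows:
  increments:
    - {"linear": [0, 0, 0.002], "spin": 0, "claw": 0}
    - {"linear": [0, 0, 0.002], "spin": 0, "claw": 0}
    - {"linear": [0, 0, 0.002], "spin": 0, "claw": 0}
    - {"linear": [0, 0, 0.002], "spin": 0, "claw": 0}
    - {"linear": [0, 0, 0.002], "spin": 0, "claw": 0}
    - {"linear": [0, 0, 0.002], "spin": 0, "claw": 0}
    - {"linear": [0, 0, 0], "spin": 0, "claw": 0}
    - {"linear": [0, 0, 0], "spin": 0, "claw": 0}

```text
clock: 4.3
tool_pos: [0.6595, 0.1223, 0.0586]
tcp_rot: [3.141, -0.001, 2.977]
force: [-3.2, 1.9, 4.8]
gripper_width: 0.004
finger_force: 2.6
```

>>> send_rows:
  increments:
    - {"linear": [0, 0, 0.001], "spin": 0, "claw": 0}
    - {"linear": [0, 0, 0.001], "spin": 0, "claw": 0}
    - {"linear": [0, 0, 0.001], "spin": 0, "claw": 0}
    - {"linear": [0, 0, 0.001], "spin": 0, "claw": 0}
    - {"linear": [0, 0, 0.0007], "spin": 0, "claw": 0}
    - {"linear": [0, 0, 0], "spin": 0, "claw": 0}
    - {"linear": [0, 0, 0], "spin": 0, "claw": 0}
    - {"linear": [0, 0, 0], "spin": 0, "claw": 0}

```text
clock: 5.3
tool_pos: [0.6597, 0.1233, 0.0542]
tcp_rot: [3.14, -0.0, 2.978]
force: [-3.1, 2.9, 4.7]
gripper_width: -0.002
finger_force: 3.1
```

>>> send_rows:
  increments:
    - {"linear": [0, 0, 0.0005], "spin": 0, "claw": 0}
    - {"linear": [0, 0, 0.0005], "spin": 0, "claw": 0}
    - {"linear": [0, 0, 0.0005], "spin": 0, "claw": 0}
    - {"linear": [0, 0, 0.0005], "spin": 0, "claw": 0}
    - {"linear": [0, 0, 0], "spin": 0, "claw": 0}
    - {"linear": [0, 0, 0], "spin": 0, "claw": 0}
    - {"linear": [0, 0, 0], "spin": 0, "claw": 0}
    - {"linear": [0, 0, 0], "spin": 0, "claw": 0}

```text
clock: 6.3
tool_pos: [0.6597, 0.1236, 0.0526]
tcp_rot: [3.14, -0.0, 2.978]
force: [-4.7, 3.6, 8.7]
gripper_width: -0.005
finger_force: 4.7
```

>>> send_rows:
  increments:
    - {"linear": [0, 0, -0.004], "spin": 0, "claw": 0}
    - {"linear": [0, 0, -0.006], "spin": 0, "claw": 0}
    - {"linear": [0, 0, -0.03], "spin": 0, "claw": 0}
    - {"linear": [0, 0, -0.03], "spin": 0, "claw": 0}
    - {"linear": [0.047, -0.0055, 0], "spin": 0, "claw": 0.015}
    - {"linear": [0.047, -0.0055, 0], "spin": 0, "claw": 0.015}
    - {"linear": [0.047, -0.0055, 0], "spin": 0, "claw": 0.015}
    - {"linear": [0.047, -0.0055, 0], "spin": 0, "claw": 0.015}

```text
clock: 7.3
tool_pos: [0.4691, 0.1303, 0.1215]
tcp_rot: [-3.141, -0.0, 2.976]
force: [0.2, -0.2, -0.3]
gripper_width: 0.17
finger_force: 0.0
```

>>> send_rows:
  increments:
    - {"linear": [0, 0, 0.03], "spin": 0, "claw": 0.015}
    - {"linear": [0, 0, 0.03], "spin": 0, "claw": 0.015}
    - {"linear": [0, 0, 0.03], "spin": 0, "claw": 0.015}
    - {"linear": [0, 0, 0.01], "spin": 0, "claw": 0.015}
    - {"linear": [0, 0, 0.006], "spin": 0, "claw": 0.015}
    - {"linear": [0, 0, 0], "spin": 0, "claw": 0.015}
    - {"linear": [0, 0, 0], "spin": 0, "claw": 0.015}
    - {"linear": [0, 0, 0], "spin": 0, "claw": 0.015}

```text
clock: 8.3
tool_pos: [0.4712, 0.131, 0.0162]
tcp_rot: [3.141, 0.001, 2.977]
force: [-0.2, 0.4, 0.4]
gripper_width: 0.176
finger_force: 0.0
```

```bash
cat > look.py <<'E'
from h import *
import sys
c=cam("top"); s=cam("scene"); k=lambda f,a:cv2.resize(f[a[1]:a[3],a[0]:a[2],::-1],None,fx=4,fy=4,interpolation=cv2.INTER_CUBIC)
cv2.imwrite(f"pics/{sys.argv[1]}.png",np.hstack([k(c[0],(215,110,305,230)),k(s[0],(230,150,340,270))]))
print(arm.observe()["force"].round(2),arm.observe()["tool_pos"].round(4))
E
python3 look.py p1
```

```text
[-0.72 -0.39 -0.35] [0.471  0.1309 0.016 ]
```

View pics/p1.png

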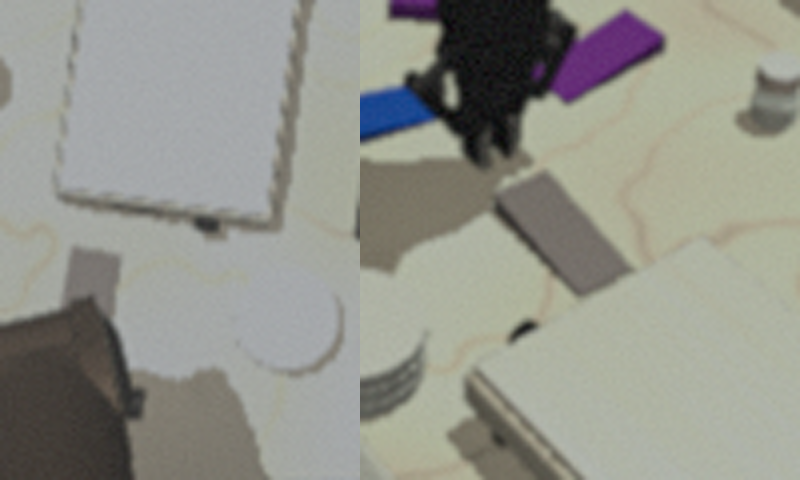

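Both views show the fingertips just behind the blunt end at (500,165) in the right half. The wedge is undisturbed and the unit is still in place, so I'll lower and begin pushing while steering towards the foot.

>>> send_rows:
  increments:
    - {"linear": [0, 0, 0.008], "spin": 0, "claw": 0.015}
    - {"linear": [-0.005, 0, 0], "spin": 0, "claw": 0.015}
    - {"linear": [-0.005, 0, 0], "spin": 0, "claw": 0.015}
    - {"linear": [-0.005, 0, 0], "spin": 0, "claw": 0.015}
    - {"linear": [-0.006, 0, 0], "spin": -1.3, "claw": 0.015}
    - {"linear": [-0.006, 0, 0], "spin": -1.3, "claw": 0.015}
    - {"linear": [-0.006, 0, 0], "spin": -1.3, "claw": 0.015}
    - {"linear": [-0.006, 0, 0], "spin": -1.3, "claw": 0.015}

```text
clock: 9.4
tool_pos: [0.5097, 0.1252, 0.0076]
tcp_rot: [3.142, -0.0, 3.069]
force: [-1.4, -0.3, 0.8]
gripper_width: 0.173
finger_force: 0.4
```

>>> send_rows:
  increments:
    - {"linear": [-0.004, 0, 0], "spin": -1.3, "claw": 0.015}
    - {"linear": [-0.004, 0, 0], "spin": -1.3, "claw": 0.015}
    - {"linear": [-0.003, 0, 0], "spin": 0, "claw": 0.015}
    - {"linear": [-0.003, 0, 0], "spin": 0, "claw": 0.015}
    - {"linear": [0, 0, 0], "spin": 0, "claw": 0.015}
    - {"linear": [0, 0, 0], "spin": 0, "claw": 0.015}
    - {"linear": [0, 0, 0], "spin": 0, "claw": 0.015}
    - {"linear": [0, 0, 0], "spin": 0, "claw": 0.015}

```text
clock: 10.4
tool_pos: [0.5233, 0.1246, 0.0076]
tcp_rot: [3.142, 0.0, 3.113]
force: [-0.2, -0.1, 0.0]
gripper_width: 0.179
finger_force: 0.0
```

```bash
python3 look.py p2
```

```text
[ 0.06 -0.88 -0.08] [0.5233 0.1246 0.0076]
```

View pics/p2.png

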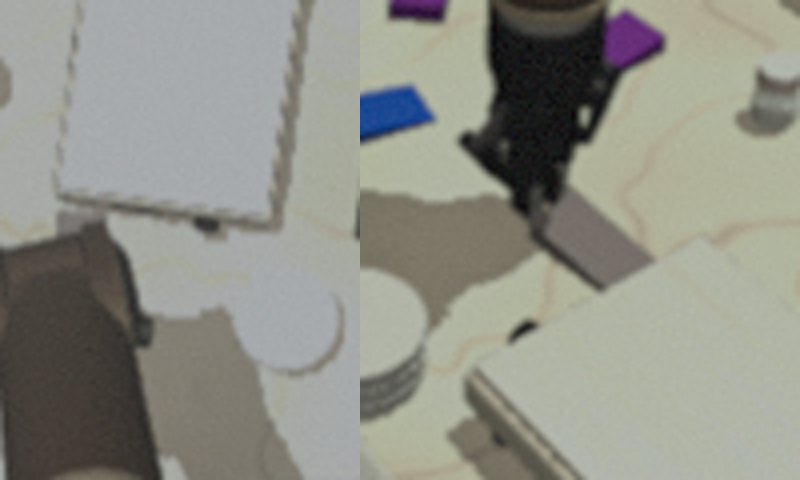

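The wedge has turned and its thin end now enters under the corner. Its left edge is near column 58 in the top crop and its centre is close to the foot's y. I'll keep pushing and watch the force.

>>> send_rows:
  increments:
    - {"linear": [-0.005, 0, 0], "spin": 0, "claw": 0.015}
    - {"linear": [-0.006, 0, 0], "spin": 0, "claw": 0.015}
    - {"linear": [-0.006, 0, 0], "spin": 0, "claw": 0.015}
    - {"linear": [-0.006, 0, 0], "spin": 0, "claw": 0.015}
    - {"linear": [-0.005, 0, 0], "spin": 0, "claw": 0.015}
    - {"linear": [-0.003, 0, 0], "spin": 0, "claw": 0.015}
    - {"linear": [-0.002, 0, 0], "spin": 0, "claw": 0.015}
    - {"linear": [-0.001, 0, 0], "spin": 0, "claw": 0.015}

```text
clock: 11.5
tool_pos: [0.5573, 0.1236, 0.0075]
tcp_rot: [-3.142, -0.0, 3.113]
force: [-0.9, -0.4, 0.5]
gripper_width: 0.177
finger_force: 0.4
```

>>> send_rows:
  increments:
    - {"linear": [-0.0007, 0, 0], "spin": 0, "claw": 0.015}
    - {"linear": [-0.0007, 0, 0], "spin": 0, "claw": 0.015}
    - {"linear": [-0.0007, 0, 0], "spin": 0, "claw": 0.015}
    - {"linear": [-0.0007, 0, 0], "spin": 0, "claw": 0.015}
    - {"linear": [-0.0007, 0, 0], "spin": 0, "claw": 0.015}
    - {"linear": [-0.0007, 0, 0], "spin": 0, "claw": 0.015}
    - {"linear": [-0.0007, 0, 0], "spin": 0, "claw": 0.015}
    - {"linear": [-0.0007, 0, 0], "spin": 0, "claw": 0.015}

```text
clock: 12.5
tool_pos: [0.5629, 0.1235, 0.0076]
tcp_rot: [3.142, -0.0, 3.113]
force: [-0.8, 0.4, -0.2]
gripper_width: 0.174
finger_force: 0.2
```

>>> send_rows:
  increments:
    - {"linear": [-0.0007, 0, 0], "spin": 0, "claw": 0.015}
    - {"linear": [-0.0007, 0, 0], "spin": 0, "claw": 0.015}
    - {"linear": [-0.0007, 0, 0], "spin": 0, "claw": 0.015}
    - {"linear": [-0.0007, 0, 0], "spin": 0, "claw": 0.015}
    - {"linear": [-0.0005, 0, 0], "spin": 0, "claw": 0.015}
    - {"linear": [-0.0005, 0, 0], "spin": 0, "claw": 0.015}
    - {"linear": [-0.0005, 0, 0], "spin": 0, "claw": 0.015}
    - {"linear": [-0.0005, 0, 0], "spin": 0, "claw": 0.015}

```text
clock: 13.5
tool_pos: [0.5677, 0.1233, 0.0076]
tcp_rot: [3.142, -0.0, 3.113]
force: [-0.7, -0.0, -0.5]
gripper_width: 0.174
finger_force: 0.3
```

>>> send_rows:
  increments:
    - {"linear": [-0.0005, 0, 0], "spin": 0, "claw": 0.015}
    - {"linear": [-0.0005, 0, 0], "spin": 0, "claw": 0.015}
    - {"linear": [-0.0005, 0, 0], "spin": 0, "claw": 0.015}
    - {"linear": [-0.0005, 0, 0], "spin": 0, "claw": 0.015}
    - {"linear": [-0.0005, 0, 0], "spin": 0, "claw": 0.015}
    - {"linear": [-0.0005, 0, 0], "spin": 0, "claw": 0.015}
    - {"linear": [-0.0005, 0, 0], "spin": 0, "claw": 0.015}
    - {"linear": [-0.0005, 0, 0], "spin": 0, "claw": 0.015}

```text
clock: 14.5
tool_pos: [0.5717, 0.1232, 0.0076]
tcp_rot: [3.142, 0.0, 3.113]
force: [-0.4, -0.3, -0.5]
gripper_width: 0.174
finger_force: 0.3
```

>>> send_rows:
  increments:
    - {"linear": [-0.0005, 0, 0], "spin": 0, "claw": 0.015}
    - {"linear": [-0.0005, 0, 0], "spin": 0, "claw": 0.015}
    - {"linear": [-0.0005, 0, 0], "spin": 0, "claw": 0.015}
    - {"linear": [-0.0005, 0, 0], "spin": 0, "claw": 0.015}
    - {"linear": [-0.0005, 0, 0], "spin": 0, "claw": 0.015}
    - {"linear": [-0.0005, 0, 0], "spin": 0, "claw": 0.015}
    - {"linear": [-0.0005, 0, 0], "spin": 0, "claw": 0.015}
    - {"linear": [-0.0005, 0, 0], "spin": 0, "claw": 0.015}

```text
clock: 15.5
tool_pos: [0.5757, 0.1231, 0.0076]
tcp_rot: [3.142, 0.0, 3.113]
force: [-1.4, -0.3, -0.6]
gripper_width: 0.176
finger_force: 0.3
```

>>> send_rows:
  increments:
    - {"linear": [-0.0005, 0, 0], "spin": 0, "claw": 0.015}
    - {"linear": [-0.0005, 0, 0], "spin": 0, "claw": 0.015}
    - {"linear": [-0.0005, 0, 0], "spin": 0, "claw": 0.015}
    - {"linear": [-0.0005, 0, 0], "spin": 0, "claw": 0.015}
    - {"linear": [-0.0005, 0, 0], "spin": 0, "claw": 0.015}
    - {"linear": [-0.0005, 0, 0], "spin": 0, "claw": 0.015}
    - {"linear": [0, 0, 0], "spin": 0, "claw": 0.015}
    - {"linear": [0, 0, 0], "spin": 0, "claw": 0.015}

```text
clock: 16.5
tool_pos: [0.5788, 0.123, 0.0076]
tcp_rot: [3.142, 0.0, 3.113]
force: [-0.1, 0.0, -0.4]
gripper_width: 0.176
finger_force: 0.1
```

```bash
python3 look.py p3
```

```text
[0.25 0.29 0.03] [0.5788 0.123  0.0076]
```

View pics/p3.png

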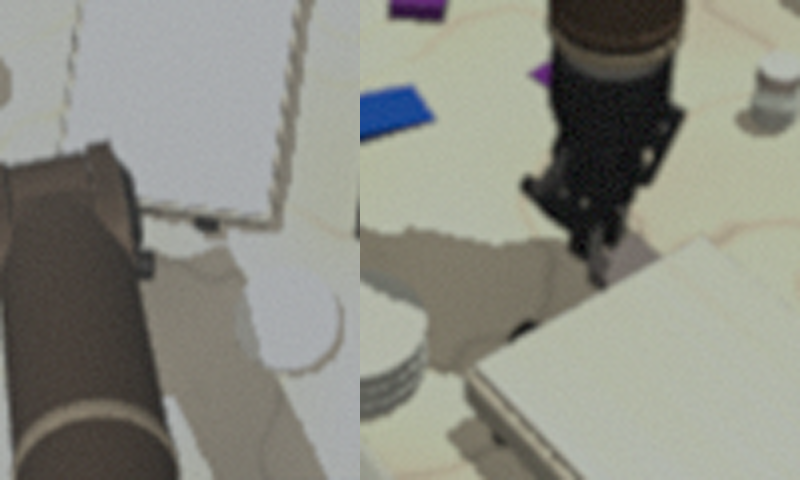

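The wedge is still ahead of the fingers and mostly under the corner, and the unit hasn't moved. It isn't snug yet, so I'll push on slowly.

>>> send_rows:
  increments:
    - {"linear": [-0.0005, 0, 0], "spin": 0, "claw": 0.015}
    - {"linear": [-0.0005, 0, 0], "spin": 0, "claw": 0.015}
    - {"linear": [-0.0005, 0, 0], "spin": 0, "claw": 0.015}
    - {"linear": [-0.0005, 0, 0], "spin": 0, "claw": 0.015}
    - {"linear": [-0.0005, 0, 0], "spin": 0, "claw": 0.015}
    - {"linear": [-0.0005, 0, 0], "spin": 0, "claw": 0.015}
    - {"linear": [-0.0005, 0, 0], "spin": 0, "claw": 0.015}
    - {"linear": [-0.0005, 0, 0], "spin": 0, "claw": 0.015}

```text
clock: 17.6
tool_pos: [0.5827, 0.1229, 0.0076]
tcp_rot: [3.142, 0.0, 3.113]
force: [-1.7, 0.7, 0.9]
gripper_width: 0.173
finger_force: 0.5
```

>>> send_rows:
  increments:
    - {"linear": [-0.0004, 0, 0], "spin": 0, "claw": 0.015}
    - {"linear": [-0.0004, 0, 0], "spin": 0, "claw": 0.015}
    - {"linear": [-0.0004, 0, 0], "spin": 0, "claw": 0.015}
    - {"linear": [-0.0004, 0, 0], "spin": 0, "claw": 0.015}
    - {"linear": [-0.0004, 0, 0], "spin": 0, "claw": 0.015}
    - {"linear": [0, 0, 0], "spin": 0, "claw": 0.015}
    - {"linear": [0, 0, 0], "spin": 0, "claw": 0.015}
    - {"linear": [0, 0, 0], "spin": 0, "claw": 0.015}

```text
clock: 18.6
tool_pos: [0.5848, 0.1228, 0.0076]
tcp_rot: [-3.142, 0.0, 3.113]
force: [-0.6, -0.8, -0.0]
gripper_width: 0.177
finger_force: 0.1
```

>>> send_rows:
  increments:
    - {"linear": [-0.0004, 0, 0], "spin": 0, "claw": 0.015}
    - {"linear": [-0.0004, 0, 0], "spin": 0, "claw": 0.015}
    - {"linear": [-0.0004, 0, 0], "spin": 0, "claw": 0.015}
    - {"linear": [-0.0004, 0, 0], "spin": 0, "claw": 0.015}
    - {"linear": [-0.0004, 0, 0], "spin": 0, "claw": 0.015}
    - {"linear": [-0.0004, 0, 0], "spin": 0, "claw": 0.015}
    - {"linear": [-0.0004, 0, 0], "spin": 0, "claw": 0.015}
    - {"linear": [-0.0004, 0, 0], "spin": 0, "claw": 0.015}

```text
clock: 19.6
tool_pos: [0.5875, 0.1227, 0.0075]
tcp_rot: [-3.142, -0.001, 3.113]
force: [-3.1, 0.5, 1.3]
gripper_width: 0.168
finger_force: 1.4
```

Force is rising, so contact with the foot has begun.

>>> send_rows:
  increments:
    - {"linear": [-0.0003, 0, 0], "spin": 0, "claw": 0.015}
    - {"linear": [-0.0003, 0, 0], "spin": 0, "claw": 0.015}
    - {"linear": [-0.0003, 0, 0], "spin": 0, "claw": 0.015}
    - {"linear": [-0.0003, 0, 0], "spin": 0, "claw": 0.015}
    - {"linear": [0, 0, 0], "spin": 0, "claw": 0.015}
    - {"linear": [0, 0, 0], "spin": 0, "claw": 0.015}
    - {"linear": [0, 0, 0], "spin": 0, "claw": 0.015}
    - {"linear": [0, 0, 0], "spin": 0, "claw": 0.015}

```text
clock: 20.6
tool_pos: [0.5883, 0.1228, 0.0075]
tcp_rot: [-3.141, -0.002, 3.113]
force: [-5.9, -1.2, 3.7]
gripper_width: 0.176
finger_force: 2.8
```

The wedge is snug at about 6 N. I'll back off, raise the hand and return above the corner.

>>> send_rows:
  increments:
    - {"linear": [0.005, 0, 0], "spin": 0, "claw": 0.015}
    - {"linear": [0.02, 0, 0], "spin": 0, "claw": 0.015}
    - {"linear": [0.02, 0, -0.02], "spin": 0, "claw": 0.015}
    - {"linear": [0, 0, -0.05], "spin": 0, "claw": 0}
    - {"linear": [0, 0, -0.04], "spin": 0, "claw": 0}
    - {"linear": [-0.04, 0, 0], "spin": 0, "claw": 0}
    - {"linear": [-0.04, 0, 0], "spin": 0, "claw": 0}
    - {"linear": [-0.036, 0.001, 0], "spin": 0, "claw": 0}

```text
clock: 21.6
tool_pos: [0.6622, 0.1215, 0.1181]
tcp_rot: [3.141, 0.003, 3.113]
force: [0.0, -1.0, 0.1]
gripper_width: -0.002
finger_force: 0.0
```

>>> send_rows:
  increments:
    - {"linear": [0, 0, 0.02], "spin": 0, "claw": 0}
    - {"linear": [0, 0, 0.015], "spin": 0, "claw": 0}
    - {"linear": [0, 0, 0.01], "spin": 0, "claw": 0}
    - {"linear": [0, 0, 0.005], "spin": 0, "claw": 0}
    - {"linear": [0, 0, 0.002], "spin": 0, "claw": 0}
    - {"linear": [0, 0, 0.001], "spin": 0, "claw": 0}
    - {"linear": [0, 0, 0], "spin": 0, "claw": 0}
    - {"linear": [0, 0, 0], "spin": 0, "claw": 0}

```text
clock: 22.6
tool_pos: [0.6603, 0.1217, 0.0649]
tcp_rot: [3.141, 0.001, 3.113]
force: [-0.7, -0.2, -0.0]
gripper_width: 0.001
finger_force: 0.0
```

>>> send_rows:
  increments:
    - {"linear": [0, 0, 0.001], "spin": 0, "claw": 0}
    - {"linear": [0, 0, 0.001], "spin": 0, "claw": 0}
    - {"linear": [0, 0, 0.001], "spin": 0, "claw": 0}
    - {"linear": [0, 0, 0.001], "spin": 0, "claw": 0}
    - {"linear": [0, 0, 0.0005], "spin": 0, "claw": 0}
    - {"linear": [0, 0, 0.0005], "spin": 0, "claw": 0}
    - {"linear": [0, 0, 0], "spin": 0, "claw": 0}
    - {"linear": [0, 0, 0], "spin": 0, "claw": 0}

```text
clock: 23.6
tool_pos: [0.66, 0.1217, 0.0601]
tcp_rot: [3.141, -0.0, 3.113]
force: [-2.9, -0.1, 6.1]
gripper_width: 0.002
finger_force: 2.6
```

>>> send_rows:
  increments:
    - {"linear": [0, 0, 0.0003], "spin": 0, "claw": 0}
    - {"linear": [0, 0, 0.0003], "spin": 0, "claw": 0}
    - {"linear": [0, 0, 0.0003], "spin": 0, "claw": 0}
    - {"linear": [0, 0, 0], "spin": 0, "claw": 0}
    - {"linear": [0, 0, 0], "spin": 0, "claw": 0}
    - {"linear": [0, 0, 0], "spin": 0, "claw": 0}
    - {"linear": [0, 0, 0], "spin": 0, "claw": 0}
    - {"linear": [0, 0, 0], "spin": 0, "claw": 0}

```text
clock: 24.6
tool_pos: [0.66, 0.1217, 0.06]
tcp_rot: [3.141, 0.0, 3.113]
force: [-4.2, -0.7, 12.1]
gripper_width: 0.001
finger_force: 5.4
```

The corner is stiff: 12 N with no give. I'll hold it for another second, then clear the hand.

>>> send_rows:
  increments:
    - {"linear": [0, 0, 0.0002], "spin": 0, "claw": 0}
    - {"linear": [0, 0, 0.0002], "spin": 0, "claw": 0}
    - {"linear": [0, 0, 0], "spin": 0, "claw": 0}
    - {"linear": [0, 0, 0], "spin": 0, "claw": 0}
    - {"linear": [0, 0, 0], "spin": 0, "claw": 0}
    - {"linear": [0, 0, 0], "spin": 0, "claw": 0}
    - {"linear": [0, 0, 0], "spin": 0, "claw": 0}
    - {"linear": [0, 0, 0], "spin": 0, "claw": 0}

```text
clock: 25.6
tool_pos: [0.66, 0.1218, 0.06]
tcp_rot: [3.141, 0.0, 3.113]
force: [-5.1, -1.5, 13.2]
gripper_width: -0.002
finger_force: 6.6
```

>>> send_rows:
  increments:
    - {"linear": [0, 0, -0.001], "spin": 0, "claw": 0}
    - {"linear": [0, 0, -0.003], "spin": 0, "claw": 0}
    - {"linear": [0, 0, -0.03], "spin": 0, "claw": 0}
    - {"linear": [0, 0, -0.04], "spin": 0, "claw": 0}
    - {"linear": [0.05, 0.02, -0.03], "spin": 0, "claw": 0}
    - {"linear": [0.05, 0.03, 0], "spin": 0, "claw": 0}
    - {"linear": [0.05, 0.03, 0], "spin": 0, "claw": 0}
    - {"linear": [0.04, 0.03, 0], "spin": 0, "claw": 0}

```text
clock: 26.6
tool_pos: [0.4714, 0.238, 0.1625]
tcp_rot: [3.141, 0.0, 3.114]
force: [0.3, 0.3, -1.3]
gripper_width: 0.004
finger_force: 0.0
```

>>> send_rows:
  increments:
    - {"linear": [0.02, 0.05, 0], "spin": 0, "claw": 0}
    - {"linear": [0, 0.05, 0], "spin": 0, "claw": 0}
    - {"linear": [0, 0.05, 0], "spin": 0, "claw": 0}
    - {"linear": [0, 0.05, 0], "spin": 0, "claw": 0}
    - {"linear": [0, 0, 0], "spin": 0, "claw": 0}
    - {"linear": [0, 0, 0], "spin": 0, "claw": 0}
    - {"linear": [0, 0, 0], "spin": 0, "claw": 0}
    - {"linear": [0, 0, 0], "spin": 0, "claw": 0}

```text
clock: 27.6
tool_pos: [0.4595, 0.4364, 0.1626]
tcp_rot: [3.142, 0.0, 3.111]
force: [0.2, 0.6, -0.0]
gripper_width: -0.001
finger_force: 0.0
```

```bash
python3 look.py p4
```

```text
[ 0.41 -1.05  0.13] [0.4594 0.4368 0.1626]
```

View pics/p4.png

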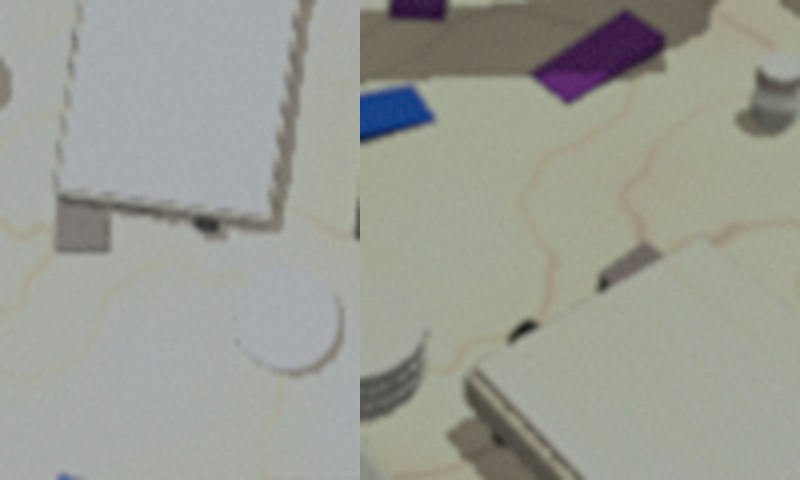

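The wedge sits under the near-left corner at (83,222) in the top crop. The unit is level and in place, and the hand is clear.

```bash
python3 -c "
from workcell import arm; print(arm.close_job())"
```

```text
the job is handed in; nothing more can be done
None
```

The job is handed in: the corner rocked on the first press, the wedge was pushed under the short foot until snug at about 6 N, the corner then held firm under 12–13 N for over a second, and the hand finished clear; no verdict came back.

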